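Turn the key safe to the mark and press its hatch shut

ROBOT

A 6-joint arm with a two-finger parallel gripper is mounted at the origin on the work surface. World frame = base frame: x ahead of the robot, y to its left, z up, the work surface at z = 0. Lengths are in mm, angles in degrees, forces in N, time in s.
With the tool pointing down it reaches from about 300 to 850 mm from the base axis. Payload 4.2 kg.
Tool frame: the origin (TCP) lies midway between the tips of the shut fingers; the grasp point (between the pads) lies 19 mm behind it (env.grip_point_offset is the distance from the TCP to the grasp point, in mm); z points along the fingers, x is the direction in which the jaws open and shut, and the axes are right-handed (so a half turn about z gives the same grasp; the last joint's range is limited). The gripper opens to 91 mm and grips with 3 to 60 N. Pads are 32 mm wide; open, the fingers measure 118 mm over their backs; the gripper's body (76 mm by 178 mm) begins 60 mm behind the grasp point.
Start: joints at [-77.578, 18.312, 89.639, -0, 72.044, -1.146], TCP at [134.893, -558.97, 213.976] pointing down, gripper open.
Joint ranges: [-177.97, 177.97], [-48.28, 115.42], [12.27, 149.76], [-77.06, 257.06], [2.81, 150.46], [-146.56, 146.56]. Speed limits (degrees/s): [147.25, 147.25, 180, 180, 180, 180].

INTERFACE

Orientations are given as [roll, pitch, yaw] about the fixed x, y, z axes, in that order (R = Rz(yaw) Ry(pitch) Rx(roll)).
In Python, from workcell import env gives the robot as it stands.
- The arm moves only by the shell command python3 -m pendant 'ROWS' [FORCE]. ROWS is JSON, a list of rows, each an object with "xyz": the shift along the tool's x, y, z in m, a list of three; "roll": the turn about the tool's z in degrees; "jaw": the closure, from 0 (fully open) to 1 (shut). A call has exactly 8 rows; each row is the pose to reach, as a shift and turn from the pose commanded when the call began, along the tool's axes at that moment; what a row does not reach only later rows make up. A row lasts 1/8 s, in which the tool goes at most 62.5 mm and 10.7 degrees, less where a joint would pass 70% of its speed; a pose out of reach is approached as far as the arm can. A call with a gripper value outside its range is refused whole. The fingers move at their own pace and stop on an object; FORCE is the grip in N (left out, the last holds). Time passes only in rows, so rows that repeat a pose let the fingers close, or fill a call up. It gives the time, the measured TCP pose, the force and the opening at its end, in the units of the state.
- env.state(): the state, without advancing time (a new reading comes with each control period).
- env.grab_frame(name): name is "side" or "top"; returns (picture, depth): 400x640x3 uint8, blue, green, red; 400x640 float32, mm along the optical axis (not along the pixel's ray), 0 where there is no reading.
- env.camera_params(name): a dict with "camera_matrix" (3x3 intrinsics, pixels), "cam_to_world" (4x4, takes a point from camera to world coordinates). Camera axes: x right, y up, looking along -z (the intrinsics and any distortion apply to the point x, -y, -z); pixel columns grow to the right and rows downward; lengths in mm; the calibration is good to about 2 mm. A picture is of the moment at which its call begins. camera_params takes no time and is no camera call.
- env.job_done(): hands the job in, once; it reports no verdict.
The state is a dict: "time_s": time; "qpos": joint angles; "qvel": joint speeds; "effort": joint torques, N m; "ee_pos": TCP position; "ee_rot": TCP orientation; "force": force on the tool from outside, world axes, zero at the start; "torque": the same for the moment, N m; "gripper_width": finger opening in mm.
Only numpy, scipy, OpenCV 4.12 (cv2) and the standard library are available. Lean on these libraries where they do the work, as an engineer would, in place of code of your own. Each camera call takes 0.05 s, during which the arm holds its last target. There are 200 camera calls.

TASK

Push the wooden turntable round by its rim or its finger pegs until the red-button end of the black key safe points at the yellow mark on the mat, and let it come to rest there. Then press the safe's open hatch fully shut with a fingertip. Push gently, grip and lift nothing, do not touch the safe before it has come round to the mark, and leave the votive holder, the keys and the things on the table alone.

Things in the scene. Friction and masses are not known exactly. Their poses are not given: they have to be found in the camera images.
- tray: the turning wooden disc with its four pegs; origin on the turning axis at the disc's underside, 17 mm above the table; its +x axis points towards the safe's nose
- hub (a point): centre of the turntable's upper surface, on its upright turning axis. The turntable is a pale wooden disc 270 mm across and 14 mm thick, upper surface 31 mm above the table, on a smaller black foot. It turns freely without end in both directions with slight friction (under 1.5 N of push at the rim) and stops when no longer pushed
- peg0 (a point): centre of the top of finger peg 0, one of four dark wooden upright pegs fixed on the turntable's rim, 14 mm thick, standing 30 mm above the disc (tops 61 mm above the table), on a circle of 124 mm radius, 90 degrees apart; seen from the hub they stand 45 and 135 degrees either side of the safe's nose
- peg1 (a point): centre of the top of finger peg 1, one of four dark wooden upright pegs fixed on the turntable's rim, 14 mm thick, standing 30 mm above the disc (tops 61 mm above the table), on a circle of 124 mm radius, 90 degrees apart; seen from the hub they stand 45 and 135 degrees either side of the safe's nose
- peg2 (a point): centre of the top of finger peg 2, one of four dark wooden upright pegs fixed on the turntable's rim, 14 mm thick, standing 30 mm above the disc (tops 61 mm above the table), on a circle of 124 mm radius, 90 degrees apart; seen from the hub they stand 45 and 135 degrees either side of the safe's nose
- peg3 (a point): centre of the top of finger peg 3, one of four dark wooden upright pegs fixed on the turntable's rim, 14 mm thick, standing 30 mm above the disc (tops 61 mm above the table), on a circle of 124 mm radius, 90 degrees apart; seen from the hub they stand 45 and 135 degrees either side of the safe's nose
- mark (a point): centre of the yellow mark painted on the front edge of the round grey mat (344 mm across, 3 mm thick, fixed) under the turntable, on the robot's side. The mark is 32 mm long outwards and 40 mm wide, its centre 155 mm from the turning axis, just beyond the disc's edge
- mat: the fixed round grey mat, origin under its centre, which is on the turntable's axis; its -x axis runs from the centre to the yellow mark
- safe: black plastic key safe, loose (about 0.45 kg), lying on its back on the turntable, 100 mm long (its x), 66 mm wide, 40 mm high when shut; origin at the centre of its underside, 50 mm from the turning axis; its +x axis points straight outwards from the hub to its nose
- nose (a point): middle of the safe's outer end face (the end near the red button), 20 mm above the disc and 100 mm from the turning axis. It is at the mark when it lies on the line from the hub to the yellow mark
- seat (a point): the place on the turntable's surface, 50 mm from the axis, where the safe's origin lies at the start; it turns with the disc
- pad (a point): middle of the upper face of the red press button (22 by 34 mm) near the free end of the hatch, 55 mm from the hinge. With the hatch shut it is 43 mm above the disc, 81 mm from the turning axis
- hatch (a joint): opening angle of the safe's hatch, rad: 0 fully shut, starts about 0.35 to 0.55. The hatch is a black flap 74 mm long and 64 mm wide hinged across the safe on the side towards the hub, its free end at the nose raised; it stays where it is left, takes about 1 to 2 N to press down and then meets a firm stop
- votive: green glass votive holder, loose, 60 mm across and 62 mm high, on the turntable opposite the safe; origin at the centre of its underside
- key_a: loose flat silver key, about 58 mm long, 4 mm thick, lying on the turntable; origin under its middle
- key_b: second loose flat silver key, same size, on the other side of the turntable
- coaster: loose round beech coaster, 96 mm across, 8 mm thick, on the table; origin under its centre
- spatula_head: loose green silicone spatula head, about 112 mm long, 55 mm wide, 18 mm high, on the table; origin on its underside
- tape_roll: loose orange roll of packing tape, 96 mm across, 48 mm high, on the table; origin under its centre
There are look-alikes about, which are no part of the job. Several things have the shape of the safe; the one meant has the colours described above.

How it is judged (in metres and radians):
On the way, in this order (a step that is already met when the one before it is completed fails the run):
1. the safe's nose points at the yellow mark, the turntable at rest, the hatch still open (x of nose in the frame of mat below -0.07 m and y of nose in the frame of mat between -0.02 and 0.02 m and linear speed of safe below 0.02 m/s and angular speed of safe below 0.08 rad/s and value of joint hatch above 0.2 rad), for 0.2 s.
2. the hatch is pressed fully shut with the safe at the mark (x of nose in the frame of mat below -0.07 m and y of nose in the frame of mat between -0.02 and 0.02 m and value of joint hatch below 0.06 rad), for 0.2 s.
At the end, for the whole second after the job is handed in: The safe's nose lies within 20 mm of the line from the hub through the yellow mark, on the mark's side; the hatch is shut (under 0.06 rad); the safe is at rest in its place on the turntable (within 15 mm); votive holder upright and both keys still on the turntable (all of step 2 and linear speed of safe below 0.02 m/s and angular speed of safe below 0.08 rad/s and horizontal distance between seat and safe below 0.015 m and horizontal distance between hub and votive below 0.125 m and horizontal distance between hub and key_a below 0.125 m and horizontal distance between hub and key_b below 0.125 m and height (world z) of each of votive, key_a, key_b above 0.025 m and angle between votive's own z axis and vertical below 0.15 rad); the robot touches nothing.
It fails at once if the turntable, a peg or the safe is gripped or pressed hard (over 35 N from the fingers) (contact force between the fingers and tray above 35 N or contact force between the fingers and safe above 35 N).
It fails at once if the safe or its hatch is touched while away from the mark ((x of nose in the frame of mat above -0.06 m or y of nose in the frame of mat above 0.035 m or y of nose in the frame of mat below -0.035 m) and contact force between any of the fingers, the arm and safe above 1 N).
It fails at once if the safe is lifted or pushed out of its place on the turntable (height (world z) of safe above 0.046 m or horizontal distance between seat and safe above 0.02 m).
It fails at once if the votive holder or a key is pushed by the robot, tipped or lifted (contact force between any of the fingers, the arm and votive above 1.5 N or contact force between any of the fingers, the arm and key_a above 1.5 N or contact force between any of the fingers, the arm and key_b above 1.5 N or angle between votive's own z axis and vertical above 0.35 rad or height (world z) of any of votive, key_a, key_b above 0.051 m).
It fails at once if the coaster, spatula head or tape roll is moved (distance of any of coaster, spatula_head, tape_roll from where it was at the start of the episode above 0.025 m).
It also fails if it takes over 54 s, if anything falls off the work surface, if the arm or the gripper's body presses on something with over 40 N, if the wrist force passes 120 N, or if a joint passes its speed limit or range.

## Working session

There is one attempt and no reset: what is moved stays moved. The work goes in short steps, Python scripts to look and compute and a shell command to move; the robot and the scene stay as the last step left them, time stands still between calls to the robot, and variables do not carry over. Pictures are saved under pics/ and viewed, about 8 in all and at most 12, crops included, and the job is handed in when it is done.

```bash
mkdir -p pics; cat > h.py <<'E'
import numpy as np, cv2
from workcell import env
def ray(name,u,v):
    p=env.camera_params(name);K=np.array(p["camera_matrix"],float);T=np.array(p["cam_to_world"],float)
    d=np.linalg.inv(K)@[u,v,1]; d=np.array([d[0],-d[1],-d[2]])
    return T[:3,3],T[:3,:3]@d
def onz(name,u,v,z):
    o,d=ray(name,u,v); return o+d*(z-o[2])/d[2]
def cloud(name,dep):
    v,u=np.mgrid[:400,:640]; p=env.camera_params(name);K=np.array(p["camera_matrix"],float);T=np.array(p["cam_to_world"],float)
    d=np.stack([u,v,np.ones_like(u)],-1)@np.linalg.inv(K).T*[1,-1,-1]
    return T[:3,3]+(d*dep[...,None])@T[:3,:3].T
E
python3 - <<'E'
from h import *
for n in("top","side"):
    im,d=env.grab_frame(n); cv2.imwrite(f"pics/{n}0.png",im); np.save(n+"0.npy",d)
    print(n,env.camera_params(n))
print(env.state())
E
```

```text
top {'camera_matrix': array([[373.82477469,   0.        , 324.79428863],
       [  0.        , 373.82477469, 201.69510158],
       [  0.        ,   0.        ,   1.        ]]), 'cam_to_world': array([[-1.02163585e-01,  9.69961965e-01, -2.20763194e-01,
         2.54632736e+02],
       [-9.94761768e-01, -9.88547369e-02,  2.60147227e-02,
        -1.94820649e+00],
       [ 3.40980414e-03,  2.22264542e-01,  9.74980434e-01,
         1.02220915e+03],
       [ 0.00000000e+00,  0.00000000e+00,  0.00000000e+00,
         1.00000000e+00]])}
side {'camera_matrix': array([[378.8757949 ,   0.        , 317.17003977],
       [  0.        , 378.8757949 , 194.90606197],
       [  0.        ,   0.        ,   1.        ]]), 'cam_to_world': array([[-8.37637419e-01,  4.21433808e-01, -3.47501224e-01,
         1.04205114e+02],
       [-5.46210451e-01, -6.41348883e-01,  5.38818851e-01,
         5.74482508e+02],
       [ 4.20695842e-03,  6.41143631e-01,  7.67409373e-01,
         9.20342384e+02],
       [ 0.00000000e+00,  0.00000000e+00,  0.00000000e+00,
         1.00000000e+00]])}
{'time_s': 0.1, 'qpos': array([-7.75778154e+01,  1.83475797e+01,  8.97003622e+01, -7.38739523e-05,
        7.20434926e+01, -1.14555716e+00]), 'qvel': array([ 0.01079343, -0.09258609, -0.11716652,  0.00868335,  0.01769645,
        0.05910683]), 'effort': array([-1.85481695e-04, -4.13332736e+01, -2.32509005e+01,  7.28275348e-02,
        4.21406084e-02, -5.75559807e-05]), 'ee_pos': array([ 134.79734337, -558.50533601,  213.20193546]), 'ee_rot': array([-1.79998242e+02,  9.14176624e-02, -7.64322340e+01]), 'force': array([ 0.36460097, -0.19077155,  0.60702704]), 'torque': array([-0.06390751,  0.01424713, -0.0179142 ]), 'gripper_width': 90.98469192153613}
```

View pics/top0.png

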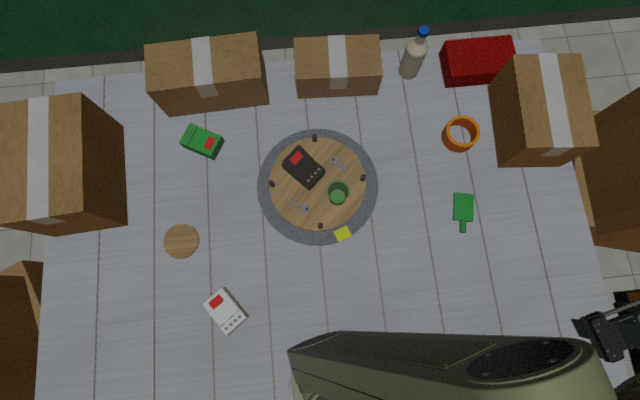

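View pics/side0.png

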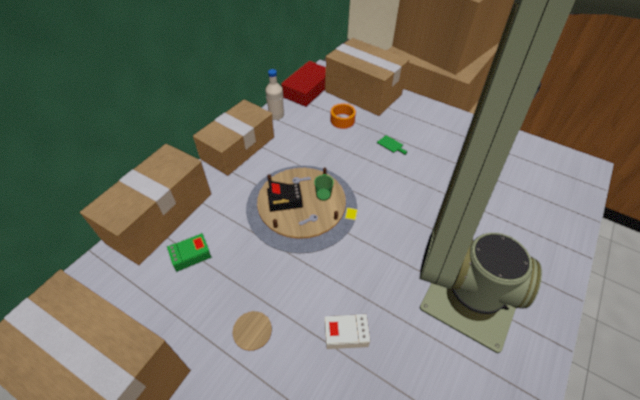

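The top view shows the disc at about (318,184), the safe with its nose towards (290,155), pegs at about (315,138), (272,184), (320,226) and (363,178), and the mark at (342,233). The white and green safes are look-alikes. Next I measure these positions.

```bash
python3 - <<'E'
from h import *
im=cv2.imread("pics/top0.png"); hsv=cv2.cvtColor(im,cv2.COLOR_BGR2HSV)
def blobs(m,box,amin):
    u0,v0,u1,v1=box; mm=np.zeros_like(m); mm[v0:v1,u0:u1]=m[v0:v1,u0:u1]
    n,l,s,c=cv2.connectedComponentsWithStats(mm)
    return [(c[i],s[i,4]) for i in range(1,n) if s[i,4]>=amin]
box=(255,125,382,248)
y=blobs(cv2.inRange(hsv,(22,120,120),(35,255,255)),box,20)
mk=onz("top",*max(y,key=lambda t:t[1])[0],3); print("mark",y,mk)
w=cv2.inRange(hsv,(10,50,80),(25,160,255)); mm=np.zeros_like(w); mm[125:248,255:382]=w[125:248,255:382]
mm=cv2.morphologyEx(mm,cv2.MORPH_OPEN,np.ones((3,3)))
c=max(cv2.findContours(mm,0,1)[0],key=cv2.contourArea); hull=cv2.convexHull(c)
P=np.array([onz("top",*p[0],31)[:2] for p in hull]).astype(np.float32)
(cx,cy),r=cv2.minEnclosingCircle(P); print("disc",cx,cy,r, np.median(np.hypot(*(P-[cx,cy]).T)))
hub=np.array([cx,cy])
for q,a in blobs(cv2.inRange(hsv,(0,60,0),(25,255,75)),box,6):
    p=onz("top",*q,55); print("dark",q.round(1),a,p.round(1),"r",np.hypot(*(p[:2]-hub)).round(1),"ang",np.degrees(np.arctan2(*(p[:2]-hub)[::-1])).round(1))
rd=blobs(cv2.inRange(hsv,(0,170,100),(8,255,255))|cv2.inRange(hsv,(172,150,100),(180,255,255)),box,10)
for q,a in rd:
    p=onz("top",*q,31+43+20); print("red",q,a,p,np.degrees(np.arctan2(*(p[:2]-hub)[::-1])),np.hypot(*(p[:2]-hub)))
print("mark ang",np.degrees(np.arctan2(*(mk[:2]-hub)[::-1])),np.hypot(*(mk[:2]-hub)))
cv2.imwrite("pics/c1.png",cv2.resize(im[120:255,250:390],None,fx=4.4,fy=4.4,interpolation=cv2.INTER_CUBIC))
E
```

```text
mark [(array([342.04166667, 233.23214286]), np.int32(168))] [392.3162948 -67.1593385   3.       ]
disc 535.578857421875 -13.047962188720703 134.4629364013672 133.7918428027982
dark [314.2 137.7] 21 [657.  -17.3  55. ] r 121.5 ang -2.0
dark [319.5 178.3] 10 [539.3 -20.2  55. ] r 8.1 ang -62.2
dark [362.3 177.3] 21 [ 530.5 -135.3   55. ] r 122.3 ang -92.4
dark [271. 183.] 21 [539.3 110.5  55. ] r 123.6 ang 88.3
dark [310.9 187.6] 8 [515.8   5.4  55. ] r 27.0 ang 137.0
dark [319.8 225.6] 18 [411.1  -8.3  55. ] r 124.5 ang 177.8
red [295.58762887 157.71134021] 97 [589.95704396  37.24406897  94.        ] 42.7644010004938 74.06939698678075
mark ang -159.3080618950778 153.14112085401516
```

View pics/c1.png

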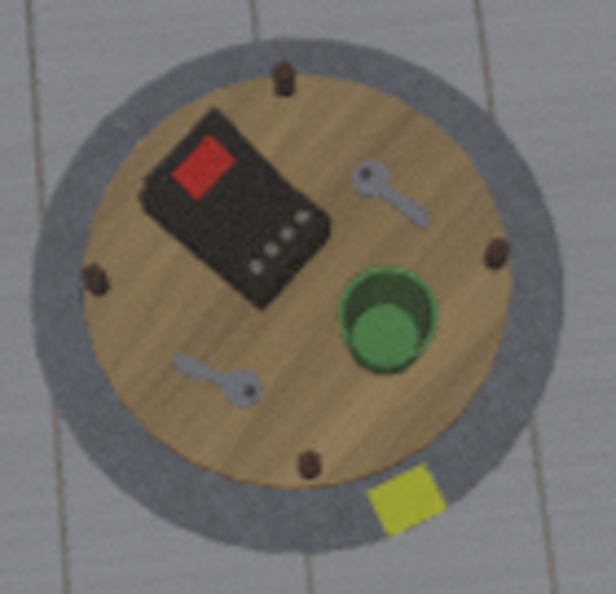

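```bash
python3 -m pendant '[{"xyz":[-0.03,-0.032,0],"roll":0,"jaw":1},{"xyz":[-0.065,-0.068,0],"roll":0,"jaw":1},{"xyz":[-0.1,-0.106,0],"roll":0,"jaw":1},{"xyz":[-0.135,-0.142,0],"roll":0,"jaw":1},{"xyz":[-0.17,-0.18,0],"roll":0,"jaw":1},{"xyz":[-0.205,-0.217,0],"roll":0,"jaw":1},{"xyz":[-0.24,-0.254,0],"roll":0,"jaw":1},{"xyz":[-0.2745,-0.2904,0],"roll":0,"jaw":1}]' 10
python3 -m pendant '[{"xyz":[-0.035,-0.037,0],"roll":4,"jaw":1},{"xyz":[-0.07,-0.074,0],"roll":8,"jaw":1},{"xyz":[-0.105,-0.111,0],"roll":12,"jaw":1},{"xyz":[-0.14,-0.148,0],"roll":16,"jaw":1},{"xyz":[-0.175,-0.185,0],"roll":20,"jaw":1},{"xyz":[-0.21,-0.222,0],"roll":24,"jaw":1},{"xyz":[-0.245,-0.259,0],"roll":27,"jaw":1},{"xyz":[-0.2745,-0.2904,0],"roll":29.6,"jaw":1}]'
python3 -m pendant '[{"xyz":[0,0,0.01],"roll":0,"jaw":1},{"xyz":[0,0,0.02],"roll":0,"jaw":1},{"xyz":[0,0,0.04],"roll":0,"jaw":1},{"xyz":[0,0,0.06],"roll":0,"jaw":1},{"xyz":[0,0,0.08],"roll":0,"jaw":1},{"xyz":[0,0,0.09],"roll":0,"jaw":1},{"xyz":[0,0,0.09],"roll":0,"jaw":1},{"xyz":[0,0,0.09],"roll":0,"jaw":1}]'
python3 - <<'E'
from h import *
for n in("top","side"):
    im,d=env.grab_frame(n); cv2.imwrite(f"pics/{n}1.png",im)
a=cv2.imread("pics/top1.png")[90:250,230:390];b=cv2.imread("pics/side1.png")[130:260,200:360]
cv2.imwrite("pics/m1.png",np.hstack([cv2.resize(a,(390,390)),cv2.resize(b,(400,390))]))
E
```

```text
time_s: 1.1
ee_pos: [353.3, -222.4, 213.8]
ee_rot: [180.0, 0.0, -76.4]
force: [-0.3, -0.0, -0.0]
gripper_width: 14.1
time_s: 2.1
ee_pos: [571.3, 112.7, 213.3]
ee_rot: [180.0, -0.0, -106.1]
force: [0.2, -0.1, -0.3]
gripper_width: 0.6
time_s: 3.1
ee_pos: [571.1, 110.7, 124.7]
ee_rot: [-179.9, 0.0, -106.1]
force: [-0.0, -0.7, 0.2]
gripper_width: 0.6
```

View pics/m1.png

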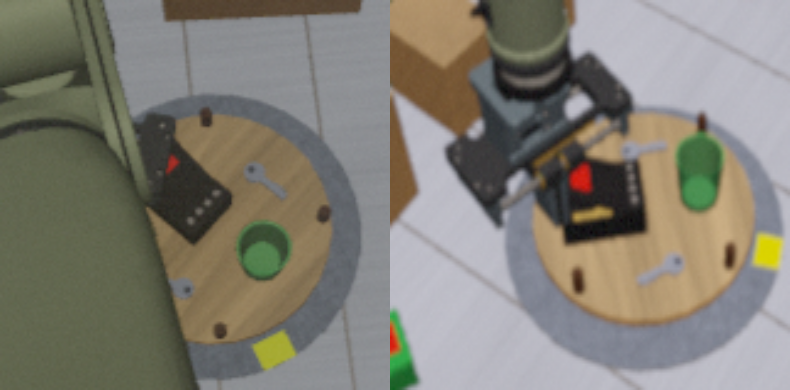

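The gripper stands above the rim between the safe and the left peg at crop (575,280). Before going down I check how high the hatch reaches, using the saved depth.

```bash
python3 - <<'E'
from h import *
for n in("top","side"):
    P=cloud(n,np.load(n+"0.npy"));d=P[...,:2]-[535,-13]
    t=np.radians(43);a=d@[np.cos(t),np.sin(t)];b=d@[-np.sin(t),np.cos(t)]
    m=(a>60)&(a<98)&(abs(b)<28); z=P[m][:,2]; print(n,np.percentile(z,[5,50,95,99]),m.sum())
E
```

```text
top [ 85.29547322  94.70119942 100.38492022 101.4540284 ] 304
side [ 34.94831863  94.1293059  102.84716592 104.4462949 ] 246
```

```bash
python3 -m pendant '[{"xyz":[0,0,0.015],"roll":0,"jaw":1},{"xyz":[0,0,0.03],"roll":0,"jaw":1},{"xyz":[0,0,0.04],"roll":0,"jaw":1},{"xyz":[0,0,0.05],"roll":0,"jaw":1},{"xyz":[0,0,0.06],"roll":0,"jaw":1},{"xyz":[0,0,0.065],"roll":0,"jaw":1},{"xyz":[0,0,0.065],"roll":0,"jaw":1},{"xyz":[0,0,0.065],"roll":0,"jaw":1}]'
```

```text
time_s: 4.2
ee_pos: [571.0, 111.0, 59.3]
ee_rot: [-180.0, 0.0, -106.0]
force: [-0.3, 0.6, -1.1]
gripper_width: 0.4
```

```bash
python3 -m pendant '[{"xyz":[0,0,0.005],"roll":0,"jaw":1},{"xyz":[0,0,0.011],"roll":0,"jaw":1},{"xyz":[0,0.001,0.011],"roll":-0.5,"jaw":1},{"xyz":[0,0.0022,0.011],"roll":-1,"jaw":1},{"xyz":[0,0.0045,0.011],"roll":-2,"jaw":1},{"xyz":[0.0001,0.0067,0.011],"roll":-3,"jaw":1},{"xyz":[0.0003,0.009,0.011],"roll":-4,"jaw":1},{"xyz":[0.0005,0.0112,0.011],"roll":-5,"jaw":1}]'
python3 -m pendant '[{"xyz":[0,0.0034,0],"roll":-1.5,"jaw":1},{"xyz":[0.0002,0.0068,0],"roll":-3,"jaw":1},{"xyz":[0.0004,0.0101,0],"roll":-4.5,"jaw":1},{"xyz":[0.0007,0.0135,0],"roll":-6,"jaw":1},{"xyz":[0.0012,0.018,0],"roll":-8,"jaw":1},{"xyz":[0.002,0.0224,0],"roll":-10,"jaw":1},{"xyz":[0.0031,0.0279,0],"roll":-12.5,"jaw":1},{"xyz":[0.0044,0.0334,0],"roll":-15,"jaw":1}]'
```

```text
time_s: 5.2
ee_pos: [559.8, 113.5, 48.1]
ee_rot: [-180.0, -0.0, -101.0]
force: [0.3, -1.0, 0.0]
gripper_width: -0.0
time_s: 6.2
ee_pos: [525.9, 115.7, 47.9]
ee_rot: [-180.0, -0.0, -85.9]
force: [1.8, -1.0, 0.2]
gripper_width: 0.7
```

Force of about 2 N against the motion means contact. I carry on round the arc.

```bash
python3 -m pendant '[{"xyz":[0.0001,0.0056,0],"roll":-2.5,"jaw":1},{"xyz":[0.0005,0.0112,0],"roll":-5,"jaw":1},{"xyz":[0.0011,0.0168,0],"roll":-7.5,"jaw":1},{"xyz":[0.002,0.0224,0],"roll":-10,"jaw":1},{"xyz":[0.0031,0.0279,0],"roll":-12.5,"jaw":1},{"xyz":[0.0044,0.0334,0],"roll":-15,"jaw":1},{"xyz":[0.006,0.0388,0],"roll":-17.5,"jaw":1},{"xyz":[0.0078,0.0441,0],"roll":-20,"jaw":1}]'
python3 -m pendant '[{"xyz":[0.0001,0.0056,0],"roll":-2.5,"jaw":1},{"xyz":[0.0005,0.0112,0],"roll":-5,"jaw":1},{"xyz":[0.0011,0.0168,0],"roll":-7.5,"jaw":1},{"xyz":[0.002,0.0224,0],"roll":-10,"jaw":1},{"xyz":[0.0031,0.0279,0],"roll":-12.5,"jaw":1},{"xyz":[0.0044,0.0334,0],"roll":-15,"jaw":1},{"xyz":[0.006,0.0388,0],"roll":-17.5,"jaw":1},{"xyz":[0.0078,0.0441,0],"roll":-20,"jaw":1}]'
python3 - <<'E'
from h import *
im,d=env.grab_frame("side"); cv2.imwrite("pics/s2.png",cv2.resize(im[130:270,200:380],(720,560)))
E
```

```text
time_s: 7.2
ee_pos: [482.6, 104.9, 48.0]
ee_rot: [-180.0, 0.0, -65.9]
force: [1.0, 0.2, 0.1]
gripper_width: 0.5
time_s: 8.2
ee_pos: [445.6, 79.9, 48.1]
ee_rot: [-179.9, -0.0, -45.9]
force: [1.7, 1.5, 0.2]
gripper_width: 0.8
```

View pics/s2.png

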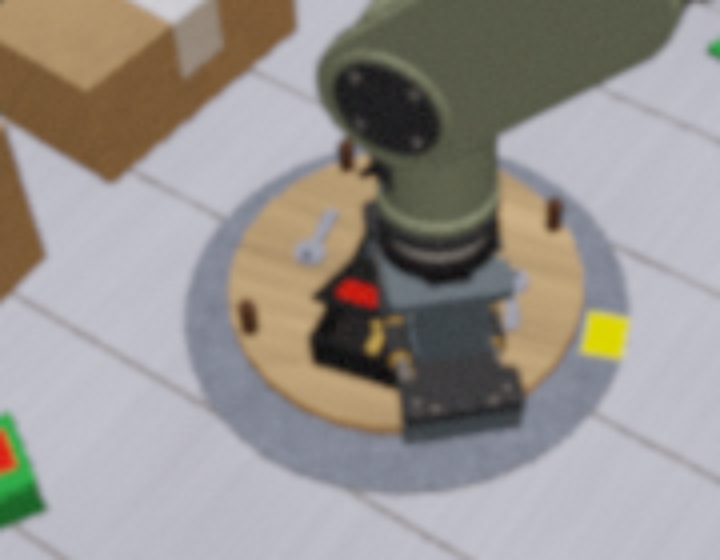

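The safe (red button at crop (355,292)) is coming round with the disc, and the gripper is behind the pushed peg. I continue.

```bash
python3 -m pendant '[{"xyz":[0.0001,0.0056,0],"roll":-2.5,"jaw":1},{"xyz":[0.0005,0.0112,0],"roll":-5,"jaw":1},{"xyz":[0.0011,0.0168,0],"roll":-7.5,"jaw":1},{"xyz":[0.002,0.0224,0],"roll":-10,"jaw":1},{"xyz":[0.0031,0.0279,0],"roll":-12.5,"jaw":1},{"xyz":[0.0044,0.0334,0],"roll":-15,"jaw":1},{"xyz":[0.006,0.0388,0],"roll":-17.5,"jaw":1},{"xyz":[0.0078,0.0441,0],"roll":-20,"jaw":1}]'
python3 -m pendant '[{"xyz":[0.0001,0.0056,0],"roll":-2.5,"jaw":1},{"xyz":[0.0005,0.0112,0],"roll":-5,"jaw":1},{"xyz":[0.0011,0.0168,0],"roll":-7.5,"jaw":1},{"xyz":[0.002,0.0224,0],"roll":-10,"jaw":1},{"xyz":[0.0031,0.0279,0],"roll":-12.5,"jaw":1},{"xyz":[0.0044,0.0334,0],"roll":-15,"jaw":1},{"xyz":[0.006,0.0388,0],"roll":-17.5,"jaw":1},{"xyz":[0.0078,0.0441,0],"roll":-20,"jaw":1}]'
python3 -m pendant '[{"xyz":[0.0001,0.0056,0],"roll":-2.5,"jaw":1},{"xyz":[0.0005,0.0112,0],"roll":-5,"jaw":1},{"xyz":[0.0011,0.0168,0],"roll":-7.5,"jaw":1},{"xyz":[0.002,0.0224,0],"roll":-10,"jaw":1},{"xyz":[0.0031,0.0279,0],"roll":-12.5,"jaw":1},{"xyz":[0.0044,0.0334,0],"roll":-15,"jaw":1},{"xyz":[0.006,0.0388,0],"roll":-17.5,"jaw":1},{"xyz":[0.0078,0.0441,0],"roll":-20,"jaw":1}]'
python3 -m pendant '[{"xyz":[0.0001,0.0056,0],"roll":-2.5,"jaw":1},{"xyz":[0.0005,0.0112,0],"roll":-5,"jaw":1},{"xyz":[0.0011,0.0168,0],"roll":-7.5,"jaw":1},{"xyz":[0.002,0.0224,0],"roll":-10,"jaw":1},{"xyz":[0.0031,0.0279,0],"roll":-12.5,"jaw":1},{"xyz":[0.0044,0.0334,0],"roll":-15,"jaw":1},{"xyz":[0.006,0.0388,0],"roll":-17.5,"jaw":1},{"xyz":[0.0078,0.0441,0],"roll":-20,"jaw":1}]'
python3 - <<'E'
from h import *
im,d=env.grab_frame("side"); cv2.imwrite("pics/s3.png",cv2.resize(im[130:270,200:380],(720,560)))
E
```

```text
time_s: 9.25
ee_pos: [419.3, 43.8, 48.1]
ee_rot: [-180.0, -0.0, -26.0]
force: [1.0, 1.1, -0.5]
gripper_width: 0.9
time_s: 10.25
ee_pos: [406.6, 0.7, 48.0]
ee_rot: [-180.0, 0.0, -6.0]
force: [0.3, 0.8, 0.7]
gripper_width: 0.5
time_s: 11.25
ee_pos: [409.4, -43.8, 47.9]
ee_rot: [-179.9, 0.0, 14.0]
force: [0.6, 0.9, -1.0]
gripper_width: 0.2
time_s: 12.25
ee_pos: [427.3, -84.6, 47.8]
ee_rot: [-179.9, 0.1, 34.0]
force: [-0.9, 0.1, 0.8]
gripper_width: 0.7
```

View pics/s3.png

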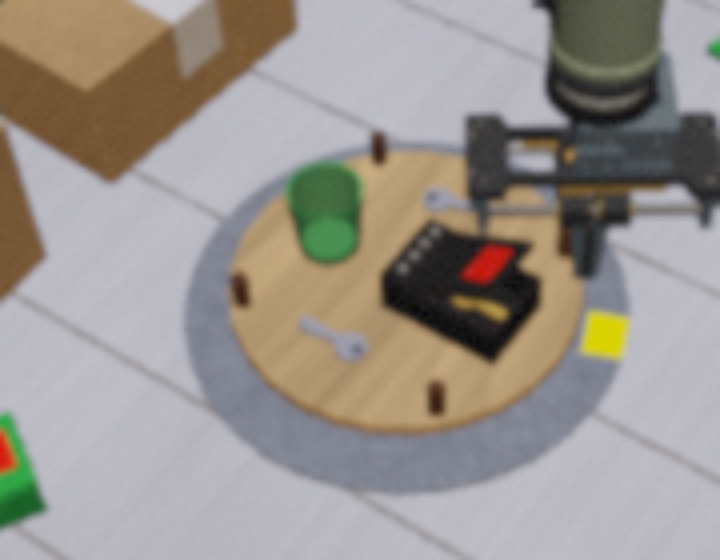

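```bash
python3 -m pendant '[{"xyz":[0.0001,0.0056,0],"roll":-2.5,"jaw":1},{"xyz":[0.0005,0.0112,0],"roll":-5,"jaw":1},{"xyz":[0.0011,0.0168,0],"roll":-7.5,"jaw":1},{"xyz":[0.002,0.0224,0],"roll":-10,"jaw":1},{"xyz":[0.0028,0.0268,0],"roll":-12,"jaw":1},{"xyz":[0.0038,0.0312,0],"roll":-14,"jaw":1},{"xyz":[0.0047,0.0345,0],"roll":-15.5,"jaw":1},{"xyz":[0.0056,0.0377,0],"roll":-17,"jaw":1}]'
python3 -m pendant '[{"xyz":[0,0.0022,0],"roll":-1,"jaw":1},{"xyz":[0.0001,0.0045,0],"roll":-2,"jaw":1},{"xyz":[0.0002,0.0067,0],"roll":-3,"jaw":1},{"xyz":[0.0002,0.0079,0],"roll":-3.5,"jaw":1},{"xyz":[0.0003,0.009,0],"roll":-4,"jaw":1},{"xyz":[0.0003,0.009,0],"roll":-4,"jaw":1},{"xyz":[0.0003,0.009,0],"roll":-4,"jaw":1},{"xyz":[0.0003,0.009,0],"roll":-4,"jaw":1}]'
cat > ang.py <<'E'
from h import *
im,d=env.grab_frame("side"); hsv=cv2.cvtColor(im,cv2.COLOR_BGR2HSV)
hub=np.array([535,-13.]); mk=np.array([392.3,-67.2])
A=lambda p:np.degrees(np.arctan2(*(p[:2]-hub)[::-1]))%360
def big(m,z):
    mm=np.zeros_like(m); mm[150:260,240:365]=m[150:260,240:365]
    n,l,s,c=cv2.connectedComponentsWithStats(mm); i=1+np.argmax(s[1:,4])
    return c[i],onz("side",*c[i],z),l==i
y=big(cv2.inRange(hsv,(22,120,120),(35,255,255)),3); print("mark",y[1],A(y[1]))
P=cloud("side",d)
c,_,l=big(cv2.inRange(hsv,(0,170,90),(6,255,255))|cv2.inRange(hsv,(172,150,90),(180,255,255)),90)
p=np.median(P[l&(d>0)],0); print("button",c,p,A(p),np.hypot(*(p[:2]-hub)))
m=cv2.inRange(hsv,(0,60,0),(25,255,75)); m[:150]=0;m[260:]=0;m[:,:240]=0;m[:,365:]=0
n,l,s,c=cv2.connectedComponentsWithStats(m)
for i in range(1,n):
    if s[i,4]>6:
        q=onz("side",*c[i],46); print("dark",c[i].round(1),s[i,4],np.hypot(*(q[:2]-hub)).round(1),A(q).round(1))
import sys
cv2.imwrite(sys.argv[1],cv2.resize(im[130:270,200:380],(720,560)))
E
python3 ang.py pics/s4.png
```

```text
time_s: 13.3
ee_pos: [453.5, -113.1, 47.8]
ee_rot: [-179.9, 0.0, 51.0]
force: [-1.1, -0.2, -0.2]
gripper_width: 0.4
time_s: 14.3
ee_pos: [461.3, -118.7, 48.0]
ee_rot: [180.0, -0.0, 55.0]
force: [-0.4, -0.4, 0.2]
gripper_width: 0.3
mark [394.63827383 -64.98192984   3.        ] 200.32173878232706
button [324.79310345 189.09195402] [471.41795546 -33.95198089  95.82083217] 198.23843120442407 66.94521559459481
dark [339.  153.4] 8 216.2 270.7
dark [328. 156.] 7 187.6 278.1
dark [280.6 171. ] 8 124.6 338.6
dark [334.7 180.7] 20 115.4 244.9
dark [327.4 183.1] 8 90.6 247.1
dark [313. 185.] 7 52.7 267.3
dark [334. 195.] 7 94.3 214.9
dark [315.8 201.4] 9 45.3 183.8
dark [327.8 200.9] 14 77.7 198.3
dark [309.3 207.7] 7 50.2 147.3
dark [329.1 210.2] 8 95.8 178.1
dark [264.1 213.9] 12 129.3 65.3
dark [323.5 225. ] 10 123.8 152.9
```

View pics/s4.png

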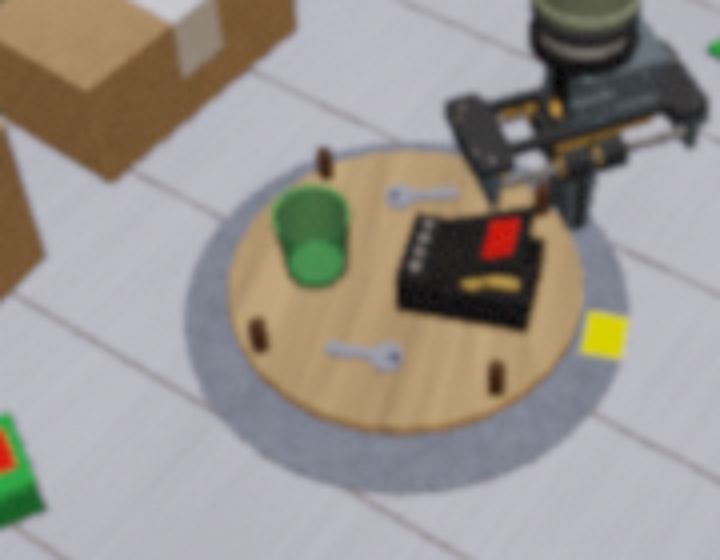

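The four peg bearings put the nose at about 200.4° and the mark at 200.5°, so it is aligned. I back off the peg, rise, and go above the pad, aligned with the safe.

```bash
python3 -m pendant '[{"xyz":[0,-0.005,0],"roll":0,"jaw":1},{"xyz":[0,-0.01,0],"roll":0,"jaw":1},{"xyz":[0,-0.01,-0.015],"roll":0,"jaw":1},{"xyz":[0,-0.01,-0.035],"roll":0,"jaw":1},{"xyz":[0,-0.01,-0.055],"roll":0,"jaw":1},{"xyz":[0,-0.01,-0.075],"roll":0,"jaw":1},{"xyz":[0,-0.01,-0.09],"roll":0,"jaw":1},{"xyz":[0,-0.01,-0.1],"roll":0,"jaw":1}]'
python3 ang.py pics/s5.png
python3 -m pendant '[{"xyz":[0.01,-0.006,0],"roll":6,"jaw":1},{"xyz":[0.02,-0.012,0],"roll":12,"jaw":1},{"xyz":[0.03,-0.018,0],"roll":18,"jaw":1},{"xyz":[0.04,-0.024,0],"roll":24,"jaw":1},{"xyz":[0.05,-0.029,0],"roll":30,"jaw":1},{"xyz":[0.0624,-0.0359,0],"roll":34.5,"jaw":1},{"xyz":[0.0624,-0.0359,0],"roll":34.5,"jaw":1},{"xyz":[0.0624,-0.0359,0],"roll":34.5,"jaw":1}]'
python3 - <<'E'
from h import *
im,d=env.grab_frame("side"); cv2.imwrite("pics/s6.png",cv2.resize(im[130:270,200:380],(720,560)))
E
```

```text
time_s: 15.35
ee_pos: [452.8, -112.8, 148.6]
ee_rot: [180.0, -0.0, 55.0]
force: [-0.2, 0.3, 0.1]
gripper_width: 0.6
mark [394.63827383 -64.98192984   3.        ] 200.32173878232706
button [324.87640449 189.05617978] [470.30559522 -34.37614198  96.739615  ] 198.28444190354352 68.13446598933103
dark [280.6 171. ] 8 124.6 338.6
dark [334.  181.4] 17 111.9 244.2
dark [313. 185.] 7 52.7 267.3
dark [316.  201.7] 10 46.4 183.1
dark [328.3 201.9] 9 80.3 195.9
dark [324.  210.3] 9 84.2 172.0
dark [264.3 214.1] 10 129.1 65.7
dark [323.4 225.2] 9 124.4 152.6
time_s: 16.4
ee_pos: [459.1, -41.5, 147.7]
ee_rot: [180.0, 0.0, 20.5]
force: [0.3, -0.7, -0.4]
gripper_width: 0.5
```

View pics/s6.png

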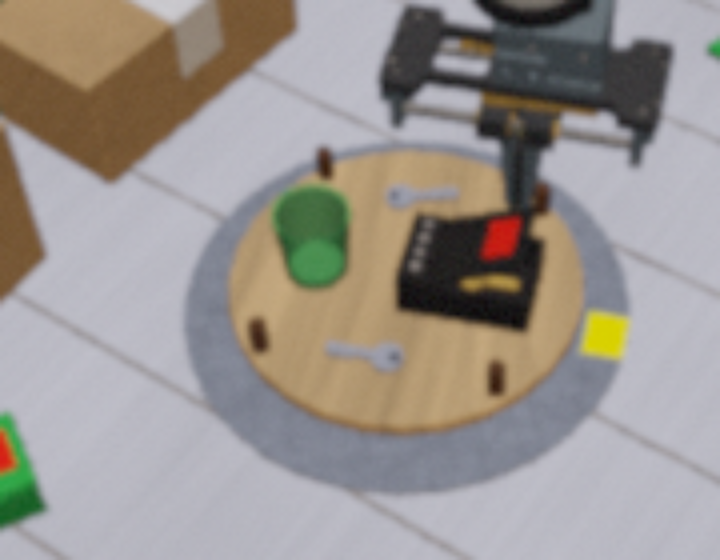

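The fingertip hangs above the button at crop (520,200) and the scene is unchanged. I lower it and press slowly.

```bash
python3 -m pendant '[{"xyz":[0,0,0.01],"roll":0,"jaw":1},{"xyz":[0,0,0.02],"roll":0,"jaw":1},{"xyz":[0,0,0.03],"roll":0,"jaw":1},{"xyz":[0,0,0.038],"roll":0,"jaw":1},{"xyz":[0,0,0.042],"roll":0,"jaw":1},{"xyz":[0,0,0.045],"roll":0,"jaw":1},{"xyz":[0,0,0.048],"roll":0,"jaw":1},{"xyz":[0,0,0.05],"roll":0,"jaw":1}]'
python3 -m pendant '[{"xyz":[0,0,0.003],"roll":0,"jaw":1},{"xyz":[0,0,0.006],"roll":0,"jaw":1},{"xyz":[0,0,0.009],"roll":0,"jaw":1},{"xyz":[0,0,0.012],"roll":0,"jaw":1},{"xyz":[0,0,0.014],"roll":0,"jaw":1},{"xyz":[0,0,0.016],"roll":0,"jaw":1},{"xyz":[0,0,0.018],"roll":0,"jaw":1},{"xyz":[0,0,0.02],"roll":0,"jaw":1}]'
```

```text
time_s: 17.45
ee_pos: [459.3, -41.3, 98.0]
ee_rot: [180.0, 0.0, 20.5]
force: [-1.2, -0.4, 2.6]
gripper_width: 0.1
time_s: 18.45
ee_pos: [459.5, -41.2, 77.8]
ee_rot: [180.0, -0.0, 20.5]
force: [-0.2, -0.9, 0.4]
gripper_width: 0.4
```

Two to three mm short of shut, with very light force so far. I press on in 1 mm steps.

```bash
python3 -m pendant '[{"xyz":[0,0,0.001],"roll":0,"jaw":1},{"xyz":[0,0,0.002],"roll":0,"jaw":1},{"xyz":[0,0,0.003],"roll":0,"jaw":1},{"xyz":[0,0,0.0035],"roll":0,"jaw":1},{"xyz":[0,0,0.004],"roll":0,"jaw":1},{"xyz":[0,0,0.004],"roll":0,"jaw":1},{"xyz":[0,0,0.004],"roll":0,"jaw":1},{"xyz":[0,0,0.004],"roll":0,"jaw":1}]'
```

```text
time_s: 19.45
ee_pos: [459.4, -41.3, 74.1]
ee_rot: [180.0, -0.0, 20.5]
force: [-2.0, -0.5, 4.9]
gripper_width: 0.7
```

```bash
python3 -m pendant '[{"xyz":[0,0,0.0003],"roll":0,"jaw":1},{"xyz":[0,0,0.0005],"roll":0,"jaw":1},{"xyz":[0,0,0.0008],"roll":0,"jaw":1},{"xyz":[0,0,0.0008],"roll":0,"jaw":1},{"xyz":[0,0,0.0008],"roll":0,"jaw":1},{"xyz":[0,0,0.0008],"roll":0,"jaw":1},{"xyz":[0,0,0.0008],"roll":0,"jaw":1},{"xyz":[0,0,0.0008],"roll":0,"jaw":1}]'
```

```text
time_s: 20.45
ee_pos: [459.4, -41.3, 73.9]
ee_rot: [180.0, -0.0, 20.5]
force: [-3.5, 0.4, 9.7]
gripper_width: 0.6
```

The stop is firm: 10 N and no more travel. I raise straight up and move away to check.

```bash
python3 -m pendant '[{"xyz":[0,0,-0.003],"roll":0,"jaw":1},{"xyz":[0,0,-0.01],"roll":0,"jaw":1},{"xyz":[0,0,-0.025],"roll":0,"jaw":1},{"xyz":[0,0,-0.04],"roll":0,"jaw":1},{"xyz":[0,0,-0.06],"roll":0,"jaw":1},{"xyz":[0,0,-0.08],"roll":0,"jaw":1},{"xyz":[0,0,-0.1],"roll":0,"jaw":1},{"xyz":[0,0,-0.12],"roll":0,"jaw":1}]'
python3 ang.py pics/s7.png
```

```text
time_s: 21.45
ee_pos: [459.4, -41.2, 193.9]
ee_rot: [180.0, -0.0, 20.5]
force: [0.3, -0.2, 0.4]
gripper_width: 0.5
mark [394.83499767 -65.09108228   3.        ] 200.38713757875058
button [327.63157895 194.54736842] [462.73940029 -37.91971608  73.45984519] 199.02721315757657 76.43681390805243
dark [280.6 170.8] 9 125.6 338.4
dark [335.1 180.3] 10 117.4 245.2
dark [304.8 206.8] 14 43.0 132.9
dark [264.2 214.1] 11 129.4 65.6
dark [323.5 225. ] 10 123.8 152.9
```

View pics/s7.png

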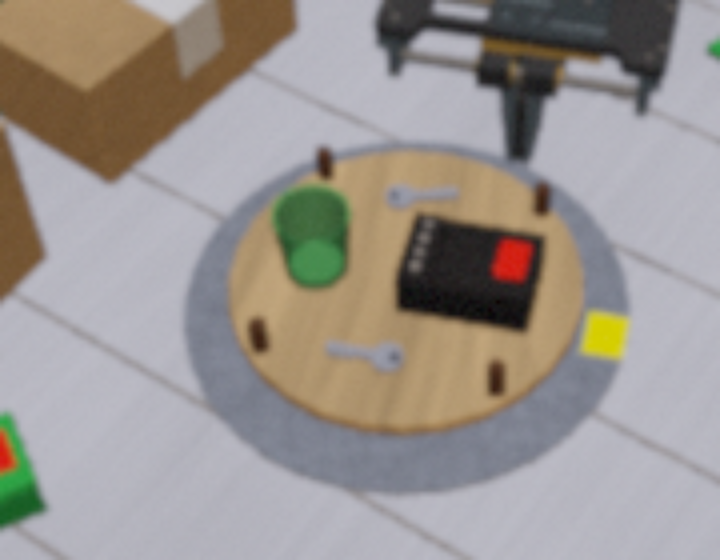

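The hatch is flush, the button's measured height is 73.5 mm (74 expected when shut), and the safe is at the mark with nothing else disturbed. I hand in.

```bash
python3 -c "
from workcell import env
print(env.job_done())"
```

```text
the job is handed in; nothing more can be done
None
```

The turntable is round with the safe's red-button end at the yellow mark, the hatch is pressed shut, and the job was handed in at about 21.5 s of the 54 s allowed.

- **Turning:** I pushed one finger peg with the closed fingertips, in a single arc of about 158° anticlockwise seen from above. Readings at the end of each move showed at most about 2.5 N. I then backed off the peg before going near the safe.
- **Alignment:** After the press, the four pegs put the nose at about 200.5°, and the mark is at 200.4–200.7°. The button's own bearing read 199.0°. That 1.5–2° difference is about 3 mm at the nose, well inside the 20 mm allowed.
- **Hatch:** I pressed the red button straight down until it met the firm stop, about 10 N with no more travel. The button then measured 73.5 mm high, against 74 mm expected when shut, and the hatch looks flush in the last picture.
- **Rest of the scene:** In the last side picture the votive holder and both keys were still in place on the disc, and the gripper was clear of everything. I did not re-measure the coaster, spatula head or tape roll, but the arm never went near them at low height.

No check failed.

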